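Line up the reagent row by height

ROBOT

A 6-joint arm with a two-finger parallel gripper is mounted at the origin on a cart in front of the work surface, level with it; the furniture and walls round the work are solid. World frame = base frame: x ahead of the robot, y to its left, z up, the work surface at z = 0. Lengths are in m, angles in degrees, forces in N, time in s.
With the tool pointing down it reaches from about 0.4 to 0.825 m from the base axis. Payload 7 kg.
Tool frame: the origin (TCP) lies midway between the tips of the shut fingers; the grasp point (between the pads) lies 19 mm behind it; z points along the fingers, y is the line along which they close (so a half turn about z gives the same grasp; the last joint's range is limited). The gripper opens to 88 mm and grips with 3 to 60 N. Pads are 19 mm wide; open, the fingers measure 130 mm over their backs; the gripper's body (78 mm by 193 mm) begins 47 mm behind the grasp point.
Start: joints at [-55.342, 20.546, 0.682, 0, -70.136, -16.507], TCP at [0.21, -0.641, 0.227] pointing down, gripper open.
Joint ranges: [-176.03, 176.03], [-82.01, 121.73], [-58.28, 71.71], [-173.87, 95.51], [-174.79, -0.11], [-173.66, 173.66]. Speed limits (degrees/s): [136.94, 136.94, 172.46, 180, 180, 180].

INTERFACE

Orientations are given as [roll, pitch, yaw] about the fixed x, y, z axes, in that order (R = Rz(yaw) Ry(pitch) Rx(roll)).
In Python, from plant import telemetry, viewer, workorder gives the robot as it stands. The module is installed in compiled form; this text tells all that it offers.
- The arm moves only by the tool carry_out, never from a script. Its argument "rows" is a list of rows, each a list of 6 numbers: the shift along the tool's x, y, z in m, then the turn, a rotation vector about the tool's x, y, z in rad. In form: [[tx, ty, tz, ax, ay, az], ...]. A call has 1 to 8 rows; each row is the pose to reach, as a shift and turn from the pose commanded when the call began, along the tool's axes at that moment; what a row does not reach only later rows make up. A row lasts 1/8 s, in which the tool goes at most 62.5 mm and 10.7 degrees, less where a joint would pass 70% of its speed; a pose out of reach is approached as far as the arm can. A call with a gripper value outside its range is refused whole. "grip" is the gripper's target within -1 to 1 (fully open at 1, half-way at 0, shut at -1), set as the call begins (left out, the last holds). The fingers move at their own pace and stop on an object; the grip force is fixed at half the most. Time passes only in rows, so rows that repeat a pose let the fingers close. It gives the time, the measured TCP pose, the force, the opening and the grip force at its end, in the units of the state.
- telemetry.get_obs(): the state, without advancing time (a new reading comes with each control period).
- viewer.snapshot(name): name is "side" or "top"; returns the picture (420x560x3 uint8, red, green, blue); there is no depth.
- viewer.camera_info(name): a dict with "intrinsics" (3x3 intrinsics, pixels), "extrinsics" (4x4, takes a point from camera to world coordinates). Camera axes: x right, y down, z forward; pixel columns grow to the right and rows downward; lengths in m; the calibration is good to about 2 mm. A picture is of the moment at which its call begins. camera_info takes no time and is no camera call.
- workorder.close_job(): hands the job in; it is judged then, once.
The state is a dict: "clock": time; "joint_pos": joint angles; "qvel": joint speeds; "tau": joint torques, N m; "tool_pos": TCP position; "orientation": TCP orientation; "force": force on the tool from outside, world axes, zero at the start; "moment": the same for the moment, N m; "opening": finger opening in m; "gripper_force": force on a finger pad.
Only numpy, scipy, OpenCV 4.12 (cv2) and the standard library are available. Lean on these libraries where they do the work, as an engineer would, in place of code of your own. Each camera call takes 0.05 s, during which the arm holds its last target. There are 200 camera calls.

TASK

Set up the reagent row: stand the brown bottle, the dropper bottle, the plastic beaker and the blue-capped vial on the four black discs of the white tray, one centred on each disc, in order of height with the tallest next to the red end block and the shortest at the other end. Set them down gently, keep every one upright all the while, and leave them standing still.

Things in the scene. Friction and masses are not known exactly. Their poses are not given: they have to be found in the camera images.
- amber_bottle: brown glass bottle with a black screw cap, 58 mm across, 116 mm tall; the cap, 32 mm across, takes up its top 18 mm and can be gripped. It stands upright; origin at the centre of its underside, z axis up. The tallest of the four. About 0.2 kg.
- dropper: small amber dropper bottle with a black collar and a black rubber bulb, 94 mm tall to the tip of the bulb; glass body 32 mm across up to 48 mm height, collar 23 mm across from 48 to 60 mm, bulb about 16 mm across from 60 to 94 mm, which grips as a rigid part. It stands upright; origin at the centre of its underside, z axis up. The second tallest.
- beaker: white translucent plastic beaker, open at the top, its inner floor showing pinkish red from above, 64 mm across its rim and about 60 mm at its foot, 78 mm tall, wall about 2 mm; grip it across the outside or by the wall. It stands upright; origin at the centre of its underside, z axis up. The third tallest.
- vial: small clear screw vial with a blue cap, 23 mm across, 48 mm tall, the cap being the top 12 mm. It stands upright; origin at the centre of its underside, z axis up. The shortest of the four.
- red_stop: red block, 20 mm along the row, 70 mm across it and 40 mm high, fixed on the white tray at one end of the row of discs (either end; a like grey block stands at the other end). Its centre is 75 mm beyond the centre of the nearest disc. Origin at the centre of its underside, 8 mm above the worktop.
- mark_1: round black rubber disc, 74 mm across and 2 mm thick, fixed on the white tray (all four are alike). Origin at the centre of its underside, so its top is 2 mm above the origin and 10 mm above the worktop. Its y axis points along the row, z up. First disc from the robot's left (+y); the row runs roughly across in front of the robot, discs 100 mm apart. The tray is a white slab 100 x 490 mm, 8 mm high, fixed, with a lip along its far edge 13 mm above the worktop.
- mark_2: round black rubber disc, 74 mm across and 2 mm thick, fixed on the white tray (all four are alike). Origin at the centre of its underside, so its top is 2 mm above the origin and 10 mm above the worktop. Its y axis points along the row, z up. Second disc from the robot's left.
- mark_3: round black rubber disc, 74 mm across and 2 mm thick, fixed on the white tray (all four are alike). Origin at the centre of its underside, so its top is 2 mm above the origin and 10 mm above the worktop. Its y axis points along the row, z up. Third disc from the robot's left.
- mark_4: round black rubber disc, 74 mm across and 2 mm thick, fixed on the white tray (all four are alike). Origin at the centre of its underside, so its top is 2 mm above the origin and 10 mm above the worktop. Its y axis points along the row, z up. Fourth (the last) disc from the robot's left.

How it is judged:
By the outcome, as a careful person would: the job done as asked, in the order asked, and still so for the second after the job is handed in, with the robot touching nothing.
It also fails if it takes over 102 s, if anything falls off the work surface, if the arm or the gripper's body presses on something with over 40 N, if the wrist force passes 120 N, or if a joint passes its speed limit or range.

## Working session

There is one attempt and no reset: what is moved stays moved. The work goes in short steps, Python scripts to look and compute and a tool call to move; the robot and the scene stay as the last step left them, time stands still between calls to the robot, and variables do not carry over. Pictures are saved under pics/ and viewed, at most 14 in all, crops included, and the job is handed in when it is done.

Besides the shell and the picture viewer there is one more tool, called after "Emit:" in YAML: its name, and indented under it one key for each argument. carry_out: Moves the arm, as the interface text tells. Its arguments: {"type":"object","properties":{"rows":{"type":"array"},"grip":{"type":"number"}},"required":["rows"]}

```bash
mkdir -p pics
cat > h.py <<'E'
import numpy as np, cv2
from plant import telemetry, viewer, workorder
def snap(n,f):
    im=viewer.snapshot(n); cv2.imwrite('pics/'+f,im[:,:,::-1]); return im
def ray(n,u,v,z):
    c=viewer.camera_info(n); K=np.array(c['intrinsics']);T=np.array(c['extrinsics'])
    d=T[:3,:3]@np.linalg.solve(K,[u,v,1]); o=T[:3,3]
    return o+d*(z-o[2])/d[2]
def proj(n,p):
    c=viewer.camera_info(n); K=np.array(c['intrinsics']);T=np.array(c['extrinsics'])
    q=K@(T[:3,:3].T@(np.array(p)-T[:3,3])); return q[:2]/q[2]
E
python3 - <<'E'
from h import *
snap('top','t0.png');snap('side','s0.png')
for n in('top','side'):
    c=viewer.camera_info(n);print(np.round(c['intrinsics'],1),np.round(c['extrinsics'],3))
print(telemetry.get_obs())
E
```

```text
[[417.5   0.  273.7]
 [  0.  417.5 203.8]
 [  0.    0.    1. ]] [[-0.026 -0.993  0.118  0.43 ]
 [-1.     0.026  0.005  0.085]
 [-0.008 -0.118 -0.993  0.957]
 [ 0.     0.     0.     1.   ]]
[[411.4   0.  280.7]
 [  0.  411.4 206.7]
 [  0.    0.    1. ]] [[ 0.997 -0.029  0.067  0.461]
 [-0.072 -0.545  0.835 -0.813]
 [ 0.012 -0.838 -0.546  0.613]
 [ 0.     0.     0.     1.   ]]
{'clock': 0.1, 'joint_pos': array([-5.53408334e+01,  2.05868508e+01,  6.37294748e-01, -1.52457446e-02,
       -7.01339700e+01, -1.65089215e+01]), 'qvel': array([-0.00499234, -0.1153902 ,  0.08798429,  0.09490778, -0.04469895,
        0.00407426]), 'tau': array([-1.21196972e-03, -5.84161341e+01,  2.93750435e+01,  7.01553896e+00,
        1.01589793e-02, -1.07077749e-04]), 'tool_pos': array([ 0.21011594, -0.64100642,  0.22571649]), 'orientation': array([ 1.79915844e+02, -9.99521192e-03, -1.61854939e+02]), 'force': array([ 0.07344025,  0.27400611, -0.40469352]), 'moment': array([-0.01528305,  0.01492628,  0.02233027]), 'gripper_force': 0.0, 'opening': 0.08762793637238075}
```

View pics/t0.png

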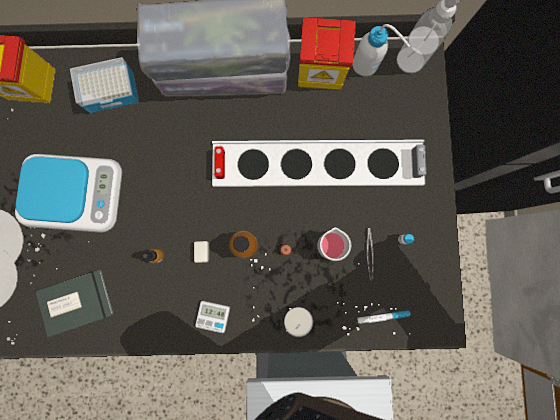

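View pics/s0.png

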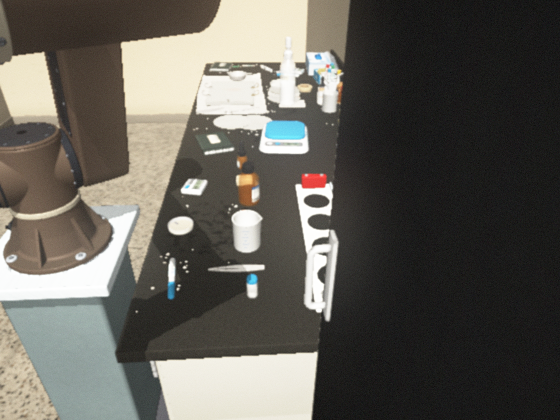

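The top view shows the red block at (219,162), so +y is the tall end, and discs at about (253/297/340/383,164). The amber bottle is at (243,243), the dropper at (152,255), the beaker at (334,245) and the vial at (407,239). There is also clutter: a white box at (201,251), a cork at (286,249) and a rod at (370,253). The side view agrees, and shows a dark cabinet standing beyond the right end.

Run:
```python
from h import *
im=cv2.imread('pics/t0.png'); big=cv2.resize(im[215:285,120:440],None,fx=2.5,fy=2.5,interpolation=cv2.INTER_CUBIC);cv2.imwrite('pics/c0.png',big)
b2=cv2.imread('pics/s0.png')[130:310,150:350];cv2.imwrite('pics/c1.png',cv2.resize(b2,None,fx=3,fy=3,interpolation=cv2.INTER_CUBIC))
g=im.max(2)
def cent(m,x0,y0,x1,y1):
    n,l,s,c=cv2.connectedComponentsWithStats(m[y0:y1,x0:x1].astype(np.uint8))
    k=1+np.argmax(s[1:,4]); return c[k]+[x0,y0],s[k]
for x in(253,297,340,383):
    c,s=cent(g<70,x-21,142,x+21,186);print('disc',c,s[2:],ray('top',*c,.010).round(4))
hsv=cv2.cvtColor(im,cv2.COLOR_BGR2HSV);H,S,V=cv2.split(hsv)
c,s=cent((S>150)&((H<8)|(H>172))&(V>90),205,140,235,186);print('red',c,s,ray('top',*c,.048).round(4))
c,s=cent((H>90)&(H<115)&(S>110)&(V>80),395,228,420,250);print('vial',c,s,ray('top',*c,.048).round(4))
c,s=cent((S>60)&((H<12)|(H>165))&(V>100),315,225,353,265);print('beaker floor',c,s,ray('top',*c,.004).round(4))
for n,u,v,z in[('amber cap',241,243,.116),('drop tip',152,255,.094),('cork',286,249,.02),('box',201,251,.02),('case front',212,95,0),('case top f',212,70,.15),('edge',465,345,0),('fridge',455,185,0)]:print(n,ray('top',u,v,z).round(3))
```

```text
disc [252.80769231 164.03276353] [ 30  30 702] [0.6362 0.1359 0.01  ]
disc [296.11048951 163.8013986 ] [ 31  30 715] [0.634  0.0358 0.01  ]
disc [339.38677918 163.48663854] [ 30  30 711] [ 0.632 -0.064  0.01 ]
disc [382.74965422 163.29875519] [ 31  30 723] [ 0.6297 -0.1638  0.01  ]
red [219.31223629 162.28691983] [ 10   7  10  31 237] [0.6339 0.2082 0.048 ]
vial [408.5        238.23076923] [ 9  6 10 10 78] [ 0.455  -0.2001  0.048 ]
beaker floor [332.78774617 244.91466083] [  7   8  23  25 457] [ 0.4456 -0.0417  0.004 ]
amber cap [0.452 0.157 0.116]
drop tip [0.433 0.342 0.094]
cork [0.439 0.065 0.02 ]
box [0.439 0.255 0.02 ]
case front [0.809 0.23  0.   ]
case top f [0.802 0.207 0.15 ]
edge [ 0.218 -0.325  0.   ]
fridge [ 0.576 -0.33   0.   ]
```

View pics/c0.png

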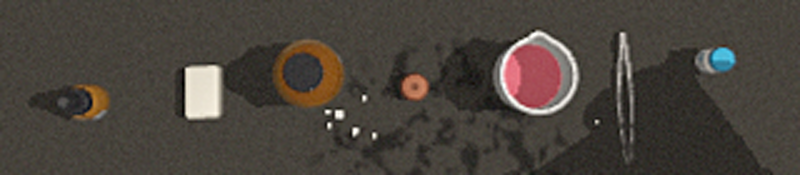

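View pics/c1.png

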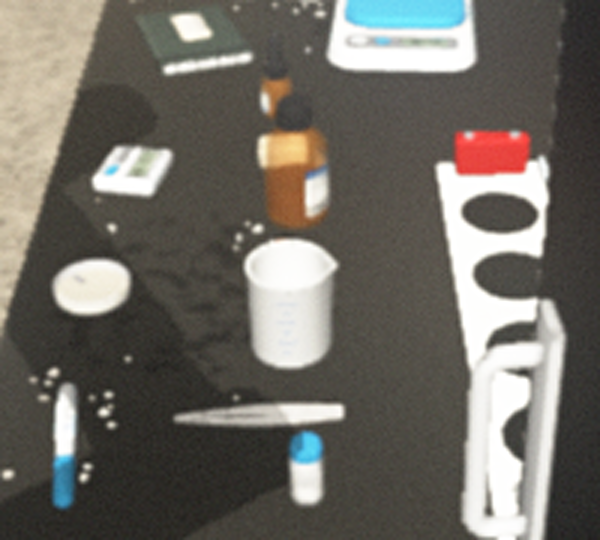

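The crops clarify positions. The dropper leans left in the view, with its bulb tip near top-view (146,256). The amber cap is at about (241,244). The beaker rim centre is near (335,246) with its spout towards +x, so I'll grip that one along y.

```bash
cat >> h.py <<'E'
from scipy.spatial.transform import Rotation as R
def go(*tg, start=None):
    # each tg = x,y,z,yaw (tool down); prints tool-frame shift and turn from pose
    o=telemetry.get_obs(); p=o['tool_pos']; r=R.from_euler('xyz',o['orientation'],degrees=True)
    print('t%.2f'%o['clock'],p.round(4),o['orientation'].round(2),'open',round(o['opening'],4),'F',o['force'].round(1))
    for t in tg:
        r2=R.from_euler('xyz',[180,0,t[3]],degrees=True)
        print(t,(r.inv().apply(np.array(t[:3])-p)).round(4),(r.inv()*r2).as_rotvec().round(4))
E
python3 - <<'E'
from h import *
print(ray('top',146,255.8,.094).round(4),ray('top',150,255.4,.060).round(4),ray('top',334.5,245.8,.078).round(4),ray('top',240.8,243.8,.116).round(4))
# side check: predicted pixels of the cap/rim tops
for n,p in [('amber',(.451,.157,.116)),('drop',(.431,.351,.094)),('beaker',(.446,-.042,.078)),('vial',(.455,-.2,.048))]:print(n,proj('side',p).round(1),((proj('side',p)-[150,130])*3).round())
go((.26,-.40,.24,-180),(.43,-.15,.22,-180),(.446,-.042,.22,-180))
E
```

```text
[0.4317 0.3548 0.094 ] [0.4324 0.3569 0.06  ] [ 0.4424 -0.0353  0.078 ] [0.4507 0.1575 0.116 ]
amber [248.  163.9] [294. 102.]
drop [241.3 141.4] [274.  34.]
beaker [246.8 219.1] [290. 267.]
vial [252.  276.5] [306. 439.]
t0.10 [ 0.2101 -0.641   0.2257] [ 1.7992e+02 -1.0000e-02 -1.6185e+02] open 0.0876 F [ 0.1  0.3 -0.4]
(0.26, -0.4, 0.24, -180) [-0.1225  0.2135 -0.014 ] [ 0.0014 -0.0004  0.3167]
(0.43, -0.15, 0.22, -180) [-0.3619  0.3981  0.0062] [ 0.0014 -0.0004  0.3167]
(0.446, -0.042, 0.22, -180) [-0.4107  0.4957  0.0064] [ 0.0014 -0.0004  0.3167]
```

Emit:
carry_out:
  rows:
    - [-0.03, 0.05, -0.004, 0, 0, 0.08]
    - [-0.06, 0.105, -0.008, 0, 0, 0.16]
    - [-0.09, 0.16, -0.012, 0, 0, 0.24]
    - [-0.1225, 0.2135, -0.014, 0.0014, 0, 0.3167]
    - [-0.16, 0.245, -0.014, 0.0014, 0, 0.3167]
    - [-0.2, 0.275, -0.01, 0.0014, 0, 0.3167]
    - [-0.24, 0.305, -0.006, 0.0014, 0, 0.3167]
    - [-0.28, 0.335, 0, 0.0014, 0, 0.3167]
  grip: 1

```text
clock: 1.1
tool_pos: [0.3726, -0.2343, 0.2266]
orientation: [-179.9, 0.1, -180.0]
force: [0.7, -0.4, -0.6]
opening: 0.0878
gripper_force: 0.0
```

```bash
python3 -c "
from h import *
go((.445,-.04,.12,-180))"
```

```text
t1.10 [ 0.3726 -0.2343  0.2266] [-1.7992e+02  5.0000e-02 -1.7999e+02] open 0.0878 F [ 0.7 -0.4 -0.6]
(0.445, -0.04, 0.12, -180) [-0.0724  0.1944  0.1064] [-0.0014  0.0009  0.0002]
```

Emit:
carry_out:
  rows:
    - [-0.02, 0.05, 0.01, 0, 0, 0]
    - [-0.037, 0.1, 0.03, 0, 0, 0]
    - [-0.055, 0.15, 0.06, 0, 0, 0]
    - [-0.07, 0.185, 0.09, 0, 0, 0]
    - [-0.073, 0.1955, 0.106, 0, 0, 0]
    - [-0.073, 0.1955, 0.106, 0, 0, 0]

```text
clock: 1.85
tool_pos: [0.4441, -0.0401, 0.1191]
orientation: [-179.9, -0.2, -179.9]
force: [-1.0, -0.5, 0.4]
opening: 0.0876
gripper_force: 0.0
```

```bash
python3 -c "
from h import *
go((.445,-.04,.031,-180))
a=snap('side','s1.png')[110:320,150:350]
b=snap('top','t1.png')[190:290,250:400]
a=cv2.resize(a,None,fx=2,fy=2);b=cv2.resize(b,None,fx=2.6,fy=2.6)
c=np.zeros((420,800,3),np.uint8);c[:a.shape[0],:400]=a;c[:260,400:790]=b
cv2.imwrite('pics/v1.png',c[:,:,::-1])
print(proj('side',(.445,-.04,.12)),proj('top',(.445,-.04,.12)))"
```

```text
t1.85 [ 0.4441 -0.0401  0.1191] [-1.7987e+02 -1.7000e-01 -1.7990e+02] open 0.0876 F [-1.  -0.5  0.4]
(0.445, -0.04, 0.031, -180) [-0.0012  0.0003  0.0881] [-0.0023 -0.0029  0.0017]
[245.68910772 203.01508362] [339.66530477 244.04087092]
```

View pics/v1.png

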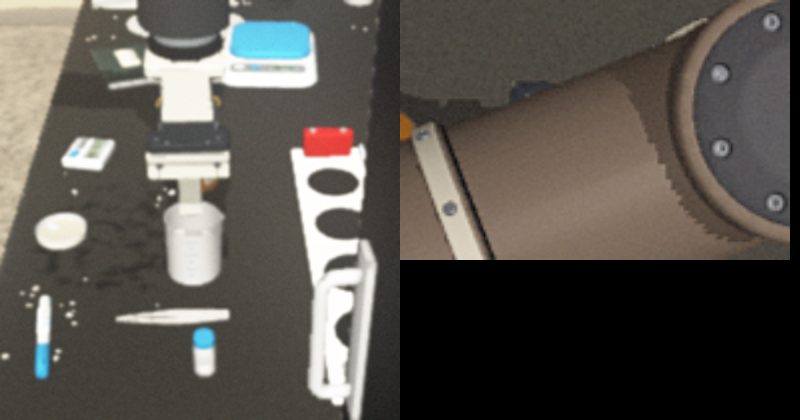

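The side view shows the near finger at (190,195 in the crop), lined up with the beaker. The top view is blocked by the arm. Descending.

Emit:
carry_out:
  rows:
    - [-0.0005, 0, 0.02, 0, 0, 0]
    - [-0.0005, 0, 0.045, 0, 0, 0]
    - [-0.0005, 0, 0.065, 0, 0, 0]
    - [-0.0005, 0, 0.08, 0, 0, 0]
    - [-0.0005, 0, 0.085, 0, 0, 0]
    - [-0.0005, 0, 0.085, 0, 0, 0]

```text
clock: 2.7
tool_pos: [0.4458, -0.041, 0.0359]
orientation: [-179.9, 0.0, 180.0]
force: [0.1, 0.1, -0.3]
opening: 0.0875
gripper_force: 0.0
```

Emit:
carry_out:
  rows:
    - [0, 0, 0, 0, 0, 0]
    - [0, 0, 0, 0, 0, 0]
    - [0, 0, 0, 0, 0, 0]
    - [0, 0, 0, 0, 0, 0]
    - [0, 0, 0, 0, 0, 0]
    - [0, 0, 0, 0, 0, 0]
    - [0, 0, 0, 0, 0, 0]
    - [0, 0, 0, 0, 0, 0]
  grip: -1

```text
clock: 3.7
tool_pos: [0.4458, -0.0405, 0.0355]
orientation: [-179.9, 0.0, -180.0]
force: [-0.6, 1.5, 5.3]
opening: 0.0628
gripper_force: 30.0
```

Emit:
carry_out:
  rows:
    - [0, 0, -0.005, 0, 0, 0]
    - [0, 0, -0.015, 0, 0, 0]
    - [0, 0, -0.035, 0, 0, 0]
    - [0, 0, -0.05, 0, 0, 0]
    - [0, 0, -0.055, 0, 0, 0]
    - [0, 0, -0.055, 0, 0, 0]

```text
clock: 4.45
tool_pos: [0.4455, -0.0405, 0.0905]
orientation: [-179.9, 0.0, 180.0]
force: [0.2, -0.3, -0.4]
opening: 0.0632
gripper_force: 30.0
```

```bash
python3 -c "
from h import *
go((.634,-.064,.09,-180))
a=snap('side','s2.png')[110:320,150:350]
cv2.imwrite('pics/v2.png',cv2.resize(a,None,fx=2.5,fy=2.5)[:,:,::-1])
for z in (.055,.133): print(((proj('side',(.4455,-.0405,z))-[150,110])*2.5).round(1))"
```

```text
t4.45 [ 0.4455 -0.0405  0.0905] [-1.7994e+02  5.0000e-02  1.8000e+02] open 0.0632 F [ 0.2 -0.3 -0.4]
(0.634, -0.064, 0.09, -180) [-0.1885 -0.0235  0.0007] [-0.001   0.0009 -0.0001]
[242.2 292.2]
[239.3 220.4]
```

View pics/v2.png

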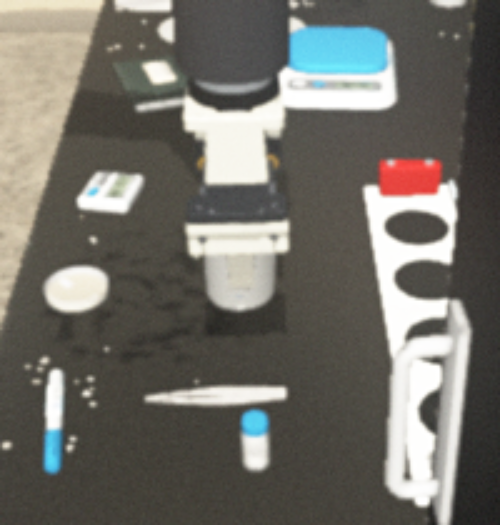

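The beaker is lifted level, centred at (240,~290) against the 241 predicted, so the x offset is about -1 mm.

Emit:
carry_out:
  rows:
    - [-0.015, -0.002, 0, 0, 0, 0]
    - [-0.045, -0.006, 0, 0, 0, 0]
    - [-0.085, -0.011, 0, 0, 0, 0]
    - [-0.125, -0.016, 0, 0, 0, 0]
    - [-0.16, -0.02, 0, 0, 0, 0]
    - [-0.18, -0.0225, 0, 0, 0, 0]
    - [-0.1875, -0.0235, 0, 0, 0, 0]
    - [-0.1875, -0.0235, 0, 0, 0, 0]

```text
clock: 5.5
tool_pos: [0.6328, -0.0642, 0.0894]
orientation: [-179.9, -0.1, 180.0]
force: [0.0, 0.3, -1.0]
opening: 0.0627
gripper_force: 30.0
```

Emit:
carry_out:
  rows:
    - [0, 0, 0.005, 0, 0, 0]
    - [0, 0, 0.015, 0, 0, 0]
    - [0, 0, 0.027, 0, 0, 0]
    - [0, 0, 0.036, 0, 0, 0]
    - [0, 0, 0.04, 0, 0, 0]
    - [0, 0, 0.042, 0, 0, 0]
    - [0, 0, 0.043, 0, 0, 0]
    - [0, 0, 0.043, 0, 0, 0]

```text
clock: 6.5
tool_pos: [0.6331, -0.0641, 0.0476]
orientation: [-179.9, 0.0, -180.0]
force: [-0.1, -0.1, 0.2]
opening: 0.063
gripper_force: 30.0
```

```bash
python3 -c "
from h import *
go((.633,-.064,.0455,-180))"
```

```text
t6.50 [ 0.6331 -0.0641  0.0476] [-1.7992e+02  3.0000e-02 -1.7999e+02] open 0.063 F [-0.1 -0.1  0.2]
(0.633, -0.064, 0.0455, -180) [0.0001 0.0001 0.0021] [-0.0013  0.0006  0.0001]
```

Emit:
carry_out:
  rows:
    - [0, 0, 0.0007, 0, 0, 0]
    - [0, 0, 0.0014, 0, 0, 0]
    - [0, 0, 0.002, 0, 0, 0]
    - [0, 0, 0.002, 0, 0, 0]

```text
clock: 7.0
tool_pos: [0.6331, -0.0641, 0.0457]
orientation: [-179.9, 0.0, -180.0]
force: [0.0, 0.2, 1.8]
opening: 0.0631
gripper_force: 30.0
```

Emit:
carry_out:
  rows:
    - [0, 0, 0, 0, 0, 0]
    - [0, 0, 0, 0, 0, 0]
    - [0, 0, 0, 0, 0, 0]
    - [0, 0, 0, 0, 0, 0]
    - [0, 0, 0, 0, 0, 0]
  grip: 1

```text
clock: 7.62
tool_pos: [0.633, -0.0641, 0.0454]
orientation: [-179.9, 0.0, -180.0]
force: [0.2, 0.8, 0.1]
opening: 0.0875
gripper_force: 0.0
```

Emit:
carry_out:
  rows:
    - [0, 0, -0.02, 0, 0, 0]
    - [0, 0, -0.06, 0, 0, 0]
    - [0, 0, -0.11, 0, 0, 0]
    - [0.02, 0, -0.145, 0, 0, -0.18]
    - [0.05, -0.005, -0.155, 0, 0, -0.36]
    - [0.08, -0.01, -0.155, 0, 0, -0.54]
    - [0.11, -0.02, -0.155, 0, 0, -0.72]
    - [0.14, -0.03, -0.155, 0, 0, -0.9]

```text
clock: 8.62
tool_pos: [0.4919, -0.0941, 0.2005]
orientation: [-179.9, -0.0, -128.1]
force: [-0.6, 0.2, 1.1]
opening: 0.0874
gripper_force: 0.0
```

```bash
python3 -c "
from h import *
go((.455,-.15,.2,-90),(.455,-.2,.08,-90))"
```

```text
t8.62 [ 0.4919 -0.0941  0.2005] [-1.7993e+02 -4.0000e-02 -1.2808e+02] open 0.0874 F [-0.6  0.2  1.1]
(0.455, -0.15, 0.2, -90) [ 0.0668 -0.0054  0.0006] [-0.0009 -0.001  -0.6647]
(0.455, -0.2, 0.08, -90) [ 0.106  -0.0361  0.1206] [-0.0009 -0.001  -0.6647]
```

Emit:
carry_out:
  rows:
    - [0.02, -0.002, 0, 0, 0, -0.17]
    - [0.042, -0.004, 0, 0, 0, -0.34]
    - [0.0668, -0.0054, 0.005, 0, 0, -0.51]
    - [0.086, -0.02, 0.035, -0.001, -0.001, -0.6647]
    - [0.1, -0.031, 0.075, -0.001, -0.001, -0.6647]
    - [0.106, -0.0361, 0.11, -0.001, -0.001, -0.6647]
    - [0.106, -0.0361, 0.1206, -0.001, -0.001, -0.6647]
    - [0.106, -0.0361, 0.1206, -0.001, -0.001, -0.6647]

```text
clock: 9.62
tool_pos: [0.4553, -0.1994, 0.08]
orientation: [179.9, -0.0, -90.3]
force: [-0.3, 0.4, -0.1]
opening: 0.088
gripper_force: 0.0
```

```bash
python3 -c "
from h import *
go((.455,-.2,.014,-90))
a=snap('side','s3.png')[190:320,190:350]
b=snap('top','t3.png')[130:280,300:450]
a=cv2.resize(a,None,fx=2.5,fy=2.5);b=cv2.resize(b,None,fx=2.6,fy=2.6)
c=np.zeros((400,800,3),np.uint8);c[:a.shape[0],:400]=a;c[:390,400:790]=b
cv2.imwrite('pics/v3.png',c[:,:,::-1])"
```

```text
t9.62 [ 0.4553 -0.1994  0.08  ] [ 1.7993e+02 -2.0000e-02 -9.0330e+01] open 0.088 F [-0.3  0.4 -0.1]
(0.455, -0.2, 0.014, -90) [0.0006 0.0003 0.066 ] [ 0.0013 -0.0003 -0.0058]
```

View pics/v3.png

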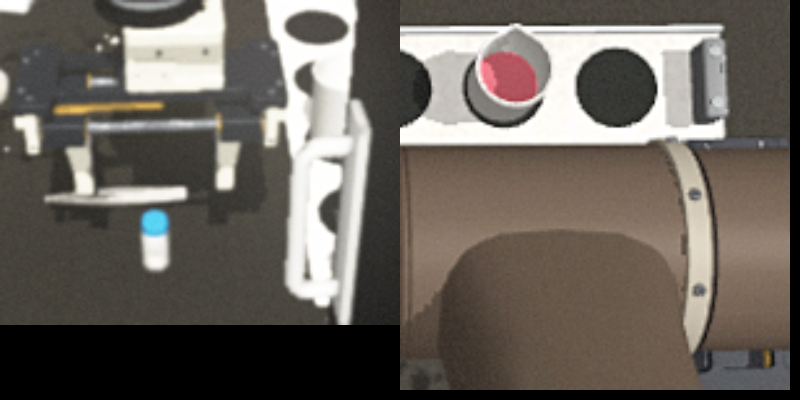

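The vial sits midway between the fingers (155 against tips at 85 and 225), and the beaker stands on disc 3. Descending and gripping.

Emit:
carry_out:
  rows:
    - [0.0006, 0, 0.015, 0, 0, 0]
    - [0.0006, 0, 0.035, 0, 0, 0]
    - [0.0006, 0, 0.052, 0, 0, 0]
    - [0.0006, 0, 0.062, 0, 0, 0]
    - [0.0006, 0, 0.0645, 0, 0, 0]
    - [0.0006, 0, 0.0645, 0, 0, 0]

```text
clock: 10.48
tool_pos: [0.4556, -0.2001, 0.0157]
orientation: [180.0, -0.0, -90.3]
force: [-0.3, -0.8, -0.3]
opening: 0.0877
gripper_force: 0.0
```

Emit:
carry_out:
  rows:
    - [0, 0, 0, 0, 0, 0]
    - [0, 0, 0, 0, 0, 0]
    - [0, 0, 0, 0, 0, 0]
    - [0, 0, 0, 0, 0, 0]
    - [0, 0, 0, 0, 0, 0]
    - [0, 0, 0, 0, 0, 0]
    - [0, 0, 0, 0, 0, 0]
    - [0, 0, 0, 0, 0, 0]
  grip: -1

```text
clock: 11.48
tool_pos: [0.4553, -0.2001, 0.0154]
orientation: [180.0, -0.0, -90.3]
force: [0.2, -0.1, -0.8]
opening: 0.0215
gripper_force: 30.0
```

Emit:
carry_out:
  rows:
    - [0, 0, 0, 0, 0, 0]
    - [0, 0, -0.005, 0, 0, 0]
    - [0, 0, -0.015, 0, 0, 0]
    - [0, 0, -0.035, 0, 0, 0]
    - [0, 0, -0.055, 0, 0, 0]
    - [0, 0, -0.065, 0, 0, 0]
    - [0, 0, -0.065, 0, 0, 0]

```text
clock: 12.35
tool_pos: [0.4559, -0.2001, 0.0813]
orientation: [-179.9, -0.0, -90.3]
force: [-0.2, -0.6, 0.0]
opening: 0.0217
gripper_force: 30.0
```

```bash
python3 -c "
from h import *
go((.63,-.164,.081,-90))
im=snap('side','s4.png');hsv=cv2.cvtColor(im,cv2.COLOR_RGB2HSV)[180:300,200:310];H,S,V=cv2.split(hsv)
m=((H>90)&(H<115)&(S>120)&(V>90)).astype(np.uint8);n,l,s,c=cv2.connectedComponentsWithStats(m)
k=1+np.argmax(s[1:,4]);print(c[k]+[200,180],s[k], proj('side',(.455,-.2,.048+.065)),proj('side',(.455,-.2,.036+.065)))
b=snap('top','t4.png')
hs=cv2.cvtColor(b,cv2.COLOR_RGB2HSV)[130:190,300:370]
H,S,V=cv2.split(hs);m=((S>60)&((H<12)|(H>165))&(V>100)).astype(np.uint8);n,l,s,c=cv2.connectedComponentsWithStats(m)
k=1+np.argmax(s[1:,4]);q=c[k]+[300,130];print('beaker floor',q,s[k],ray('top',*q,.014))
"
```

```text
t12.35 [ 0.4559 -0.2001  0.0813] [-1.799e+02 -1.000e-02 -9.035e+01] open 0.0217 F [-0.2 -0.6  0. ]
(0.63, -0.164, 0.081, -90) [-0.0372 -0.1739  0.0006] [-0.0017 -0.0001 -0.006 ]
[251.52631579 253.18947368] [46 68 12 11 95] [251.14741889 251.05389028] [251.3180072 255.9163049]
beaker floor [341.62611276 158.98813056] [ 31  20  22  19 337] [ 0.64151961 -0.06895772  0.014     ]
```

Emit:
carry_out:
  rows:
    - [-0.003, -0.015, 0, 0, 0, -0.006]
    - [-0.01, -0.045, 0, 0, 0, -0.006]
    - [-0.018, -0.085, 0, 0, 0, -0.006]
    - [-0.027, -0.125, 0, 0, 0, -0.006]
    - [-0.034, -0.155, 0, 0, 0, -0.006]
    - [-0.037, -0.17, 0, 0, 0, -0.006]
    - [-0.0372, -0.174, 0, 0, 0, -0.006]
    - [-0.0372, -0.174, 0, 0, 0, -0.006]

```text
clock: 13.45
tool_pos: [0.629, -0.1641, 0.08]
orientation: [179.9, -0.0, -90.0]
force: [-0.9, 0.1, 0.1]
opening: 0.0214
gripper_force: 30.0
```

Emit:
carry_out:
  rows:
    - [0, 0, 0.007, 0, 0, 0]
    - [0, 0, 0.02, 0, 0, 0]
    - [0, 0, 0.035, 0, 0, 0]
    - [0, 0, 0.046, 0, 0, 0]
    - [0, 0, 0.051, 0, 0, 0]
    - [0, 0, 0.053, 0, 0, 0]
    - [0, 0, 0.053, 0, 0, 0]

```text
clock: 14.32
tool_pos: [0.6298, -0.164, 0.0275]
orientation: [180.0, -0.0, -90.0]
force: [0.9, 1.4, -0.4]
opening: 0.0214
gripper_force: 30.0
```

```bash
python3 -c "
from h import *
go((.63,-.164,.0257,-90))"
```

```text
t14.32 [ 0.6298 -0.164   0.0275] [ 1.7999e+02 -1.0000e-02 -9.0000e+01] open 0.0214 F [ 0.9  1.4 -0.4]
(0.63, -0.164, 0.0257, -90) [ 0.     -0.0002  0.0018] [ 0.0001 -0.0002  0.0001]
```

Emit:
carry_out:
  rows:
    - [0, 0, 0.0007, 0, 0, 0]
    - [0, 0, 0.0014, 0, 0, 0]
    - [0, 0, 0.002, 0, 0, 0]
    - [0, 0, 0.002, 0, 0, 0]

```text
clock: 14.82
tool_pos: [0.6296, -0.1639, 0.0255]
orientation: [180.0, -0.0, -90.0]
force: [-0.2, 0.2, 0.9]
opening: 0.0214
gripper_force: 30.0
```

Emit:
carry_out:
  rows:
    - [0, 0, 0, 0, 0, 0]
    - [0, 0, 0, 0, 0, 0]
    - [0, 0, 0, 0, 0, 0]
    - [0, 0, 0, 0, 0, 0]
    - [0, 0, 0, 0, 0, 0]
  grip: 1

```text
clock: 15.45
tool_pos: [0.6296, -0.1639, 0.0254]
orientation: [180.0, -0.0, -90.0]
force: [-0.3, -0.4, -0.7]
opening: 0.0661
gripper_force: 0.0
```

Emit:
carry_out:
  rows:
    - [0, 0, -0.02, 0, 0, 0]
    - [0, 0, -0.06, 0, 0, 0]
    - [0, 0, -0.11, 0, 0, 0]
    - [-0.01, 0.01, -0.15, 0, 0, 0]
    - [-0.04, 0.035, -0.17, 0, 0, 0]
    - [-0.08, 0.07, -0.17, 0, 0, 0]
    - [-0.12, 0.105, -0.17, 0, 0, 0]
    - [-0.16, 0.14, -0.17, 0, 0, 0]

```text
clock: 16.45
tool_pos: [0.4885, -0.003, 0.1955]
orientation: [-180.0, 0.0, -90.0]
force: [0.9, 1.8, 0.4]
opening: 0.0876
gripper_force: 0.0
```

```bash
python3 -c "
from h import *
go((.451,.1575,.15,-90))"
```

```text
t16.45 [ 0.4885 -0.003   0.1955] [-1.7999e+02  1.0000e-02 -9.0020e+01] open 0.0876 F [0.9 1.8 0.4]
(0.451, 0.1575, 0.15, -90) [-0.1605  0.0376  0.0456] [-0.0002  0.0001 -0.0004]
```

Emit:
carry_out:
  rows:
    - [-0.05, 0.011, 0.005, 0, 0, 0]
    - [-0.1, 0.023, 0.015, 0, 0, 0]
    - [-0.14, 0.033, 0.03, 0, 0, 0]
    - [-0.158, 0.037, 0.045, 0, 0, 0]
    - [-0.1605, 0.0385, 0.047, 0, 0, 0]
    - [-0.1605, 0.0385, 0.047, 0, 0, 0]

```text
clock: 17.2
tool_pos: [0.4512, 0.156, 0.1483]
orientation: [180.0, -0.0, -90.0]
force: [-0.2, 0.1, 0.2]
opening: 0.0875
gripper_force: 0.0
```

```bash
python3 -c "
from h import *
go((.451,.1575,.100,-90))
a=snap('side','s5.png')[90:230,170:310]
b=snap('top','t5.png')[130:210,300:440]
a=cv2.resize(a,None,fx=2.8,fy=2.8);b=cv2.resize(b,None,fx=2.8,fy=2.8)
c=np.zeros((400,800,3),np.uint8);c[:a.shape[0],:392]=a;c[:224,400:792]=b
cv2.imwrite('pics/v5.png',c[:,:,::-1])"
```

```text
t17.20 [0.4512 0.156  0.1483] [ 1.7996e+02 -4.0000e-02 -9.0000e+01] open 0.0875 F [-0.2  0.1  0.2]
(0.451, 0.1575, 0.1, -90) [-0.0015  0.0002  0.0483] [ 0.0007 -0.0007 -0.0001]
```

View pics/v5.png

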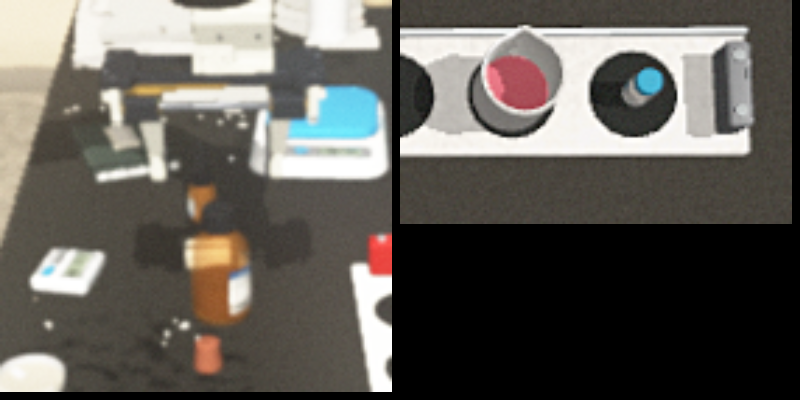

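The amber cap (217) sits between the fingertips at 157 and 270. The vial and beaker stand on discs 4 and 3.

Emit:
carry_out:
  rows:
    - [-0.001, 0, 0.01, 0, 0, 0]
    - [-0.001, 0, 0.025, 0, 0, 0]
    - [-0.001, 0, 0.038, 0, 0, 0]
    - [-0.001, 0, 0.046, 0, 0, 0]
    - [-0.001, 0, 0.048, 0, 0, 0]
    - [-0.001, 0, 0.048, 0, 0, 0]

```text
clock: 18.05
tool_pos: [0.4512, 0.1576, 0.1005]
orientation: [180.0, -0.0, -90.0]
force: [1.0, 0.3, -0.5]
opening: 0.0874
gripper_force: 0.0
```

Emit:
carry_out:
  rows:
    - [0, 0, 0, 0, 0, 0]
    - [0, 0, 0, 0, 0, 0]
    - [0, 0, 0, 0, 0, 0]
    - [0, 0, 0, 0, 0, 0]
    - [0, 0, 0, 0, 0, 0]
    - [0, 0, 0, 0, 0, 0]
    - [0, 0, 0, 0, 0, 0]
    - [0, 0, 0, 0, 0, 0]
  grip: -1

```text
clock: 19.05
tool_pos: [0.451, 0.1575, 0.1003]
orientation: [180.0, -0.0, -90.0]
force: [-1.6, 0.1, 0.1]
opening: 0.0312
gripper_force: 30.0
```

Emit:
carry_out:
  rows:
    - [0, 0, -0.004, 0, 0, 0]
    - [0, 0, -0.014, 0, 0, 0]
    - [0, 0, -0.03, 0, 0, 0]
    - [0, 0, -0.048, 0, 0, 0]
    - [0, 0, -0.06, 0, 0, 0]
    - [0, 0, -0.065, 0, 0, 0]
    - [0, 0, -0.065, 0, 0, 0]

```text
clock: 19.92
tool_pos: [0.4511, 0.1576, 0.1655]
orientation: [180.0, 0.0, -90.0]
force: [-0.3, -0.0, -2.5]
opening: 0.0317
gripper_force: 30.0
```

```bash
python3 -c "
from h import *
go((.636,.136,.165,-90))
a=snap('side','s6.png')[70:210,170:310]
cv2.imwrite('pics/v6.png',cv2.resize(a,None,fx=3,fy=3)[:,:,::-1])
for z in (.065,.181): print(((proj('side',(.451,.1575,z))-[170,70])*3).round())"
```

```text
t19.93 [0.4511 0.1576 0.1655] [ 1.7999e+02  1.0000e-02 -9.0000e+01] open 0.0317 F [-0.3 -0.  -2.5]
(0.636, 0.136, 0.165, -90) [ 0.0216 -0.1849  0.0004] [ 0.0002  0.0002 -0.0001]
[236. 332.]
[231. 213.]
```

View pics/v6.png

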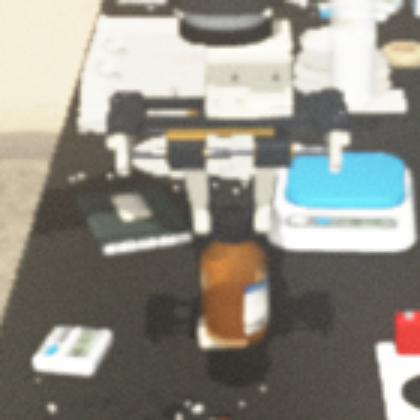

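The bottle hangs upright, with its base at (235,340) as predicted. On to disc 1.

Emit:
carry_out:
  rows:
    - [0.001, -0.01, 0, 0, 0, 0]
    - [0.004, -0.035, 0, 0, 0, 0]
    - [0.008, -0.07, 0, 0, 0, 0]
    - [0.012, -0.105, 0, 0, 0, 0]
    - [0.016, -0.14, 0, 0, 0, 0]
    - [0.0195, -0.167, 0, 0, 0, 0]
    - [0.021, -0.181, 0, 0, 0, 0]
    - [0.0216, -0.185, 0, 0, 0, 0]

```text
clock: 20.98
tool_pos: [0.6364, 0.1355, 0.1642]
orientation: [179.9, -0.0, -90.0]
force: [0.1, 0.1, -2.7]
opening: 0.0316
gripper_force: 30.0
```

Emit:
carry_out:
  rows:
    - [0, 0, 0.002, 0, 0, 0]
    - [0, 0, 0.01, 0, 0, 0]
    - [0, 0, 0.022, 0, 0, 0]
    - [0, 0, 0.035, 0, 0, 0]
    - [0, 0, 0.045, 0, 0, 0]
    - [0, 0, 0.051, 0, 0, 0]
    - [0, 0, 0.053, 0, 0, 0]
    - [0, 0, 0.053, 0, 0, 0]

```text
clock: 21.98
tool_pos: [0.6362, 0.136, 0.1124]
orientation: [180.0, -0.0, -90.0]
force: [0.2, -0.1, -1.3]
opening: 0.0318
gripper_force: 30.0
```

```bash
python3 -c "
from h import *
go((.636,.136,.1103,-90))"
```

```text
t21.98 [0.6362 0.136  0.1124] [ 1.7999e+02 -1.0000e-02 -9.0000e+01] open 0.0318 F [ 0.2 -0.1 -1.3]
(0.636, 0.136, 0.1103, -90) [-0.      0.0002  0.0021] [ 0.0002 -0.0001  0.0001]
```

Emit:
carry_out:
  rows:
    - [0, 0, 0.0007, 0, 0, 0]
    - [0, 0, 0.0014, 0, 0, 0]
    - [0, 0, 0.002, 0, 0, 0]
    - [0, 0, 0.002, 0, 0, 0]

```text
clock: 22.48
tool_pos: [0.6362, 0.136, 0.1104]
orientation: [180.0, -0.0, -90.0]
force: [-0.6, -0.0, -1.5]
opening: 0.0315
gripper_force: 30.0
```

Emit:
carry_out:
  rows:
    - [0, 0, 0, 0, 0, 0]
    - [0, 0, 0, 0, 0, 0]
    - [0, 0, 0, 0, 0, 0]
    - [0, 0, 0, 0, 0, 0]
    - [0, 0, 0, 0, 0, 0]
    - [0, 0, 0, 0, 0, 0]
  grip: 1

```text
clock: 23.22
tool_pos: [0.6361, 0.136, 0.1103]
orientation: [180.0, -0.0, -90.0]
force: [0.4, -0.1, -0.4]
opening: 0.0843
gripper_force: 0.0
```

Emit:
carry_out:
  rows:
    - [0, 0, -0.02, 0, 0, 0]
    - [0, 0, -0.05, 0, 0, 0]
    - [0, 0, -0.08, 0, 0, 0]
    - [-0.03, 0.03, -0.09, 0, 0, 0]
    - [-0.07, 0.065, -0.09, 0, 0, 0]
    - [-0.11, 0.1, -0.085, 0, 0, 0]
    - [-0.15, 0.14, -0.06, 0, 0, 0]
    - [-0.19, 0.18, -0.03, 0, 0, 0]

```text
clock: 24.22
tool_pos: [0.4561, 0.3265, 0.1412]
orientation: [-179.9, 0.1, -90.0]
force: [0.2, 0.4, -0.5]
opening: 0.0874
gripper_force: 0.0
```

```bash
python3 -c "
from h import *
go((.432,.356,.12,-90))"
```

```text
t24.23 [0.4561 0.3265 0.1412] [-1.7994e+02  9.0000e-02 -9.0000e+01] open 0.0874 F [ 0.2  0.4 -0.5]
(0.432, 0.356, 0.12, -90) [-0.0295  0.0241  0.0213] [-0.001   0.0016  0.    ]
```

Emit:
carry_out:
  rows:
    - [-0.015, 0.012, 0.005, 0, 0, 0]
    - [-0.027, 0.022, 0.015, 0, 0, 0]
    - [-0.0295, 0.0241, 0.0213, 0, 0, 0]
    - [-0.0295, 0.0241, 0.0213, 0, 0, 0]

```text
clock: 24.72
tool_pos: [0.4334, 0.3539, 0.1194]
orientation: [180.0, -0.0, -90.0]
force: [0.7, -0.4, -0.4]
opening: 0.0876
gripper_force: 0.0
```

```bash
python3 -c "
from h import *
go((.432,.356,.064,-90))
a=snap('side','s7.png')[70:200,170:300]
b=snap('top','t7.png')[130:200,230:420]
a=cv2.resize(a,None,fx=3,fy=3);b=cv2.resize(b,None,fx=2.1,fy=2.1)
c=np.zeros((400,800,3),np.uint8);c[:390,:390]=a;c[:b.shape[0],400:400+b.shape[1]]=b
cv2.imwrite('pics/v7.png',c[:,:,::-1])"
```

```text
t24.73 [0.4334 0.3539 0.1194] [ 1.7996e+02 -4.0000e-02 -9.0040e+01] open 0.0876 F [ 0.7 -0.4 -0.4]
(0.432, 0.356, 0.064, -90) [-0.0021  0.0014  0.0554] [ 0.0007 -0.0007 -0.0007]
```

View pics/v7.png

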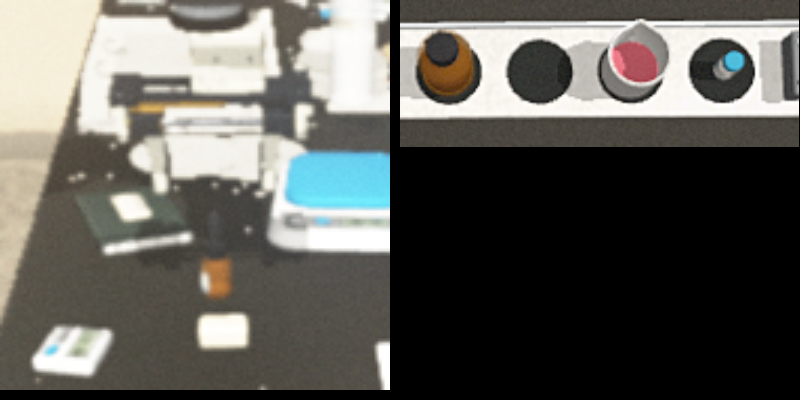

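The amber bottle is on disc 1. The dropper bulb (213,215) lies midway between the fingertips at 160 and 268. Descending.

Emit:
carry_out:
  rows:
    - [0, 0, 0.01, 0, 0, 0]
    - [0, 0, 0.028, 0, 0, 0]
    - [0, 0, 0.043, 0, 0, 0]
    - [0, 0, 0.052, 0, 0, 0]
    - [0, 0, 0.055, 0, 0, 0]
    - [0, 0, 0.055, 0, 0, 0]

```text
clock: 25.58
tool_pos: [0.433, 0.3546, 0.0648]
orientation: [180.0, -0.0, -90.0]
force: [-0.2, -0.2, 0.5]
opening: 0.0877
gripper_force: 0.0
```

Emit:
carry_out:
  rows:
    - [0, 0, 0, 0, 0, 0]
    - [0, 0, 0, 0, 0, 0]
    - [0, 0, 0, 0, 0, 0]
    - [0, 0, 0, 0, 0, 0]
    - [0, 0, 0, 0, 0, 0]
    - [0, 0, 0, 0, 0, 0]
    - [0, 0, 0, 0, 0, 0]
    - [0, 0, 0, 0, 0, 0]
  grip: -1

```text
clock: 26.58
tool_pos: [0.4329, 0.3545, 0.0647]
orientation: [180.0, -0.0, -90.0]
force: [0.4, -0.3, -0.8]
opening: 0.015
gripper_force: 30.0
```

Emit:
carry_out:
  rows:
    - [0, 0, 0, 0, 0, 0]
    - [0, 0, -0.005, 0, 0, 0]
    - [0, 0, -0.02, 0, 0, 0]
    - [0, 0, -0.05, 0, 0, 0]
    - [0, 0, -0.085, 0, 0, 0]
    - [0, 0, -0.115, 0, 0, 0]
    - [0, 0, -0.13, 0, 0, 0]
    - [0, 0, -0.13, 0, 0, 0]

```text
clock: 27.58
tool_pos: [0.4333, 0.3549, 0.196]
orientation: [-179.9, 0.1, -90.0]
force: [-0.4, 0.6, -1.3]
opening: 0.0146
gripper_force: 30.0
```

```bash
python3 -c "
from h import *
go((.45,.1,.194,-90),(.634,.036,.194,-90))
a=snap('side','s8.png')[40:200,170:300]
cv2.imwrite('pics/v8.png',cv2.resize(a,None,fx=3,fy=3)[:,:,::-1])
for z in (.13,.224): print(((proj('side',(.432,.3555,z))-[170,40])*3).round())"
```

```text
t27.57 [0.4333 0.3549 0.196 ] [-1.7995e+02  1.1000e-01 -9.0000e+01] open 0.0146 F [-0.4  0.6 -1.3]
(0.45, 0.1, 0.194, -90) [ 0.2549 -0.0167  0.0015] [-0.0009  0.0019  0.    ]
(0.634, 0.036, 0.194, -90) [ 0.3189 -0.2007  0.0015] [-0.0009  0.0019  0.    ]
[213. 269.]
[209. 177.]
```

View pics/v8.png

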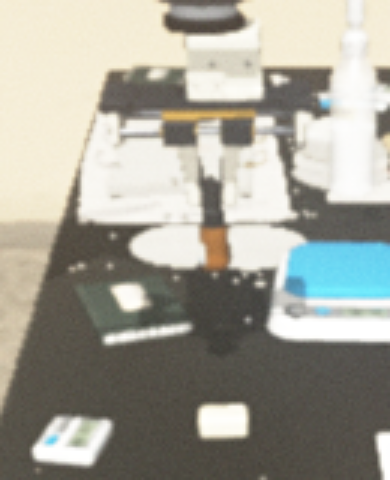

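The dropper is held upright with its base at (215,268), as predicted. I'm going round in front of the amber bottle to disc 2.

Emit:
carry_out:
  rows:
    - [0.012, 0, 0, 0, 0, 0]
    - [0.04, -0.002, 0, 0, 0, 0]
    - [0.085, -0.004, 0, 0, 0, 0]
    - [0.135, -0.007, 0, 0, 0, 0]
    - [0.185, -0.01, 0, 0, 0, 0]
    - [0.235, -0.013, 0, 0, 0, 0]
    - [0.275, -0.02, 0, 0, 0, 0]
    - [0.3, -0.035, 0, 0, 0, 0]

```text
clock: 28.62
tool_pos: [0.4665, 0.0512, 0.1945]
orientation: [179.9, -0.0, -90.1]
force: [1.0, 0.7, -0.4]
opening: 0.0148
gripper_force: 30.0
```

Emit:
carry_out:
  rows:
    - [0.01, -0.025, 0, 0, 0, 0]
    - [0.016, -0.06, 0, 0, 0, 0]
    - [0.019, -0.1, 0, 0, 0, 0]
    - [0.019, -0.135, 0, 0, 0, 0]
    - [0.019, -0.156, 0, 0, 0, 0]
    - [0.019, -0.1655, 0, 0, 0, 0]
    - [0.019, -0.1655, 0, 0, 0, 0]

```text
clock: 29.5
tool_pos: [0.6328, 0.0347, 0.1941]
orientation: [179.9, -0.0, -90.0]
force: [-1.3, -0.4, -1.0]
opening: 0.0151
gripper_force: 30.0
```

```bash
python3 -c "
from h import *
go((.634,.036,.0777,-90),(.634,.036,.0747,-90))"
```

```text
t29.50 [0.6328 0.0347 0.1941] [ 1.799e+02 -2.000e-02 -9.005e+01] open 0.0151 F [-1.3 -0.4 -1. ]
(0.634, 0.036, 0.0777, -90) [-0.0014 -0.0014  0.1164] [ 0.0017 -0.0004 -0.0008]
(0.634, 0.036, 0.0747, -90) [-0.0014 -0.0014  0.1194] [ 0.0017 -0.0004 -0.0008]
```

Emit:
carry_out:
  rows:
    - [-0.001, -0.0005, 0.01, 0, 0, 0]
    - [-0.001, -0.0005, 0.035, 0, 0, 0]
    - [-0.001, -0.0005, 0.065, 0, 0, 0]
    - [-0.001, -0.0005, 0.09, 0, 0, 0]
    - [-0.001, -0.0005, 0.106, 0, 0, 0]
    - [-0.001, -0.0005, 0.114, 0, 0, 0]
    - [-0.001, -0.0005, 0.1165, 0, 0, 0]
    - [-0.001, -0.0005, 0.1165, 0, 0, 0]

```text
clock: 30.5
tool_pos: [0.6343, 0.0366, 0.0789]
orientation: [-180.0, 0.0, -90.0]
force: [0.1, -0.1, -0.2]
opening: 0.0153
gripper_force: 30.0
```

```bash
python3 -c "
from h import *
go((.634,.036,.0747,-90))"
```

```text
t30.50 [0.6343 0.0366 0.0789] [-1.7997e+02  1.0000e-02 -8.9990e+01] open 0.0153 F [ 0.1 -0.1 -0.2]
(0.634, 0.036, 0.0747, -90) [0.0006 0.0003 0.0042] [-0.0006  0.0001  0.0001]
```

Emit:
carry_out:
  rows:
    - [0.0004, 0, 0.0012, 0, 0, 0]
    - [0.0004, 0, 0.0024, 0, 0, 0]
    - [0.0004, 0, 0.0032, 0, 0, 0]
    - [0.0004, 0, 0.0037, 0, 0, 0]
    - [0.0004, 0, 0.004, 0, 0, 0]
    - [0.0004, 0, 0.004, 0, 0, 0]

```text
clock: 31.25
tool_pos: [0.6341, 0.0361, 0.0746]
orientation: [180.0, -0.0, -90.0]
force: [-1.1, -0.1, 3.9]
opening: 0.0149
gripper_force: 30.0
```

Emit:
carry_out:
  rows:
    - [0, 0, 0, 0, 0, 0]
    - [0, 0, 0, 0, 0, 0]
    - [0, 0, 0, 0, 0, 0]
    - [0, 0, 0, 0, 0, 0]
    - [0, 0, 0, 0, 0, 0]
    - [0, 0, 0, 0, 0, 0]
  grip: 1

```text
clock: 32.0
tool_pos: [0.6339, 0.0361, 0.0742]
orientation: [180.0, -0.0, -90.0]
force: [0.9, 0.3, -0.5]
opening: 0.0694
gripper_force: 0.0
```

Emit:
carry_out:
  rows:
    - [0, 0, -0.01, 0, 0, 0]
    - [0, 0, -0.04, 0, 0, 0]
    - [0, 0, -0.08, 0, 0, 0]
    - [0, 0, -0.12, 0, 0, 0]
    - [0, 0.04, -0.14, 0, 0, 0]
    - [0, 0.09, -0.14, 0, 0, 0]
    - [0, 0.13, -0.14, 0, 0, 0]
    - [0, 0.15, -0.14, 0, 0, 0]

```text
clock: 33.0
tool_pos: [0.4823, 0.0359, 0.2155]
orientation: [-179.9, 0.0, -90.0]
force: [0.0, 0.3, 0.4]
opening: 0.0876
gripper_force: 0.0
```

Run:
```python
from h import *
o=telemetry.get_obs();print(o['clock'],o['tool_pos'])
im=snap('top','t9.png')
a=cv2.resize(im[135:195,215:415],None,fx=4,fy=4,interpolation=cv2.INTER_CUBIC)
# predicted outlines if centred on discs
c=a.copy()
for (x,y),rz in zip([(.6362,.1359),(.634,.0358),(.632,-.064),(.6297,-.1638)],[((.016,.126),(.029,.09)),((.008,.104),(.0115,.07)),((.032,.088),(.030,.010)),((.0115,.058),(.0115,.010))]):
    for r,z in rz:
        t=np.linspace(0,2*np.pi,60);p=np.array([proj('top',(x+r*np.cos(k),y+r*np.sin(k),z)) for k in t])
        cv2.polylines(c,[np.int32((p-[215,135]+.5)*4)],True,(0,255,0),1)
cv2.imwrite('pics/v9.png',np.vstack([a,c])[:,:,::-1])
```

```text
33.0 [0.48226655 0.03590129 0.21551173]
```

View pics/v9.png

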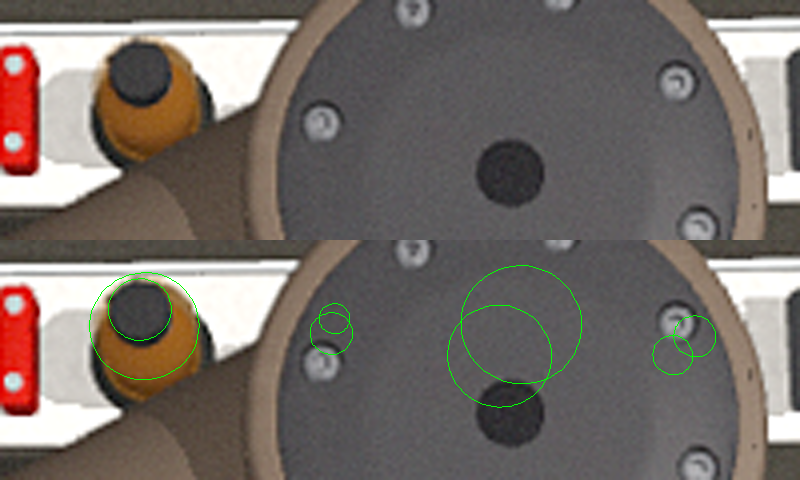

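The amber cap matches the expected circle on disc 1, but the arm hides the rest. Moving aside for one check.

Emit:
carry_out:
  rows:
    - [-0.04, 0, 0, 0, 0, 0]
    - [-0.09, 0.01, 0, 0, 0, 0]
    - [-0.14, 0.02, 0, 0, 0, 0]
    - [-0.19, 0.03, 0, 0, 0, 0]
    - [-0.24, 0.04, 0, 0, 0, 0]
    - [-0.29, 0.05, 0, 0, 0, 0]
    - [-0.32, 0.05, 0, 0, 0, 0]
    - [-0.32, 0.05, 0, 0, 0, 0]

```text
clock: 34.05
tool_pos: [0.434, 0.3582, 0.2144]
orientation: [180.0, -0.0, -89.9]
force: [-0.4, -0.0, -0.6]
opening: 0.0872
gripper_force: 0.0
```

Run:
```python
from h import *
o=telemetry.get_obs();print(o['clock'],o['tool_pos'])
im=snap('top','t10.png')
a=cv2.resize(im[135:195,215:415],None,fx=4,fy=4,interpolation=cv2.INTER_CUBIC)
c=a.copy()
for (x,y),rz in zip([(.6362,.1359),(.634,.0358),(.632,-.064),(.6297,-.1638)],[((.016,.126),(.029,.010)),((.008,.104),(.016,.010)),((.032,.088),(.030,.010)),((.0115,.058),(.0115,.010))]):
    for r,z in rz:
        t=np.linspace(0,2*np.pi,60);p=np.array([proj('top',(x+r*np.cos(k),y+r*np.sin(k),z)) for k in t])
        cv2.polylines(c,[np.int32((p-[215,135]+.5)*4)],True,(0,255,0),1)
cv2.imwrite('pics/v10.png',np.vstack([a,c])[:,:,::-1])
```

```text
34.05 [0.43395814 0.35818177 0.2144392 ]
```

View pics/v10.png

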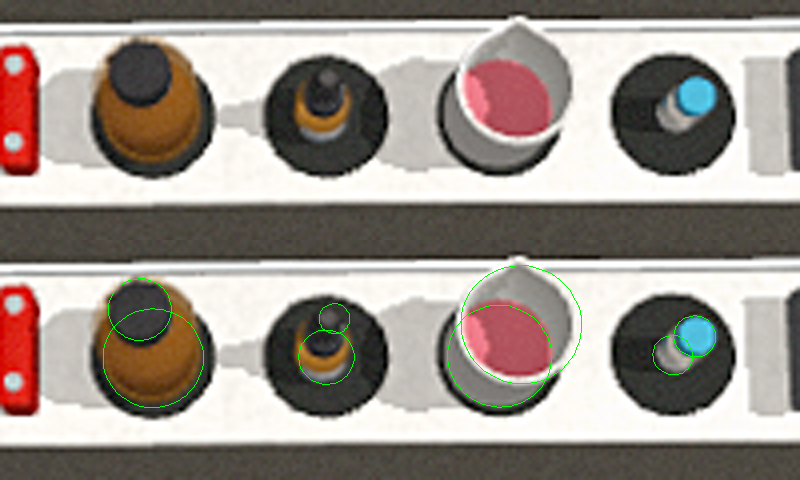

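All four stand upright on their discs in the right order. Each matches its expected outline to within about 3 mm: amber at (140,72), dropper at (323,95), beaker at (515,80) and vial at (697,97). Nothing is touching the robot, so I'm handing in.

```bash
python3 -c "
from h import *
print(workorder.close_job())"
```

```text
the job is handed in; nothing more can be done
None
```

The brown bottle, dropper bottle, beaker and vial stand upright on the four discs in height order from the red block, each centred to within about 3 mm by the last picture, and the job was handed in at about 34 s; no verdict came back.

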